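Snap the folding recipe stand open and set the recipe board on it

TASK

Swing the backrest of the folding recipe stand up, past its stiff middle, until it snaps fully open and stays there. Then lift the recipe board out of its wooden rack, turn it so that its picture faces the front of the stand (the ledge side) and set it in the ledge, leaning back on the open backrest, with the notch in its lower edge dropped right down over the orange key so that it sits fully home. Leave the mug, bowl, spice jar, butter and tumbler where they stand.

Things in the scene. Friction and masses are not known exactly. Their poses are not given: they have to be found in the camera images.
- stand: Folding recipe stand of steel, fixed to the worktop. Origin: on the worktop under the hinge axis; its front (ledge side) looks to its own -x, y runs along the hinge. Foot rails at y = +-72 mm run from x = -30 to 155 mm, 20 mm high; uprights at x = -14 to 14 mm, 48 mm high, leave 132 mm between them; behind x = 20 mm the worktop between the rails is bare. Hinge axis: along y, at x = 0, 35 mm above the worktop.
- seat (a point): Point on the bottom of the ledge trough, where the middle of the board's underside comes when home (save for the key's sideways offset); in the stand's frame x = -8.6, y = 0, z = 37.8 mm. The bottom is square to the open backrest, tilted 18 degrees. Trough: 132 mm wide, 18.5 mm from the open backrest's front face (4.5 mm behind this point along the bottom) to a front lip 14 mm high.
- key_middle (a point): Middle of the range of the orange key, in the trough at stand y = +25 mm. The key is a block 16 mm along y and 9 mm tall, filling most of the trough; it stands up to 9 mm left or right of this point along the stand's y, differs from run to run and is not measured: see it or feel for it. It is stiff (15 N to shift it). A board perched on the key is 9 mm too high.
- backrest (a joint): Backrest angle: 0 folded level, pointing to the stand's +x; 1.2566 rad fully open at a hard stop, leaning 18 degrees back from upright. A frame of round bars: side bars at y = +-50 mm, a cross bar 35 mm from the hinge, and the top bar. An over-centre spring pushes it to folded below 0.63 rad and to open above it; about 8 N at the top bar starts it from folded, falling to none half-way.
- recipe_board: Stiff white board, 8 mm thick (x), 110 wide (y), 185 tall (z), 0.13 to 0.25 kg. Origin: middle of its underside. Its front (yellow picture, grey lines) looks to its own -x. Notch in the lower edge: 24 mm wide, 14 deep, centred at y = +25 mm, orange mark above. Starts upright in the rack. Home, its axes are the stand's, leaned 18 degrees back about y (top towards stand +x).
- top_bar (a point): Middle of the backrest's top cross bar, 115 mm from the hinge axis: round, 10 mm thick, 90 mm clear along y between the side bars, with clear space on both sides of it (75 mm towards the hinge, open beyond), 35 mm above the worktop when folded.
- board_top (a point): Middle of the board's top edge, 185 mm above its underside.
- rack: Light wooden rack, 62 x 130 mm, fixed. Origin: centre of its underside. The board stands on its floor, 10 mm above the worktop, in a slot 11 mm wide along the rack's y; the slot's walls reach to 46 mm above the worktop.
- mug: Orange mug, 78 mm wide and 101 mm tall; origin at the centre of its underside. Bystander.
- prep_bowl: Small patterned bowl, 114 mm wide, 54 mm tall; origin at the centre of its underside. Bystander.
- spice_jar: Spice jar with a yellow cap, 42 mm wide, 96 mm tall; origin at the centre of its underside. Bystander.
- butter: White wrapped block of butter, 73 x 102 x 37 mm; origin at the centre of its underside. Bystander.
- tumbler: Clear glass tumbler, 77 mm wide, 89 mm tall; origin at the centre of its underside. Bystander.
Things that resemble listed ones, but are neither listed nor needed, are in the scene too. Several things have the shape of the recipe_board; the one meant has the colours described above.

How it is judged (in metres and radians):
On the way, in this order (a step that is already met when the one before it is completed fails the run):
1. the backrest has snapped fully open (value of joint backrest above 1.2 rad), for 0.3 s.
2. the board has been lifted clear of the rack (height (world z) of recipe_board above 0.06 m), for 0.1 s.
At the end, for the whole second after the job is handed in: Backrest fully open (over 1.2 rad); the board at rest in the ledge, its underside within 22 mm of the seat point and not over 4 mm above home (not perched on the key), square to the stand within 0.06 rad, leaning back on the backrest (0.2 to 0.45 rad from upright) (value of joint backrest above 1.2 rad and z of recipe_board in the frame of stand between 0.032 and 0.0415 m and x of recipe_board in the frame of stand between -0.022 and 0 m and distance between recipe_board and seat below 0.022 m and angle between the y axis of recipe_board and the y axis of stand, either way round below 0.06 rad and x of board_top in the frame of stand above 0.03 m and angle between recipe_board's own z axis and vertical between 0.2 and 0.45 rad and linear speed of recipe_board below 0.02 m/s); the robot touches nothing.
It fails at once if a bystander (mug, bowl, spice jar, butter, tumbler) is moved more than 30 mm (distance of any of mug, prep_bowl, spice_jar, butter, tumbler from where it was at the start of the episode above 0.03 m).
It also fails if it takes over 67 s, if anything falls off the work surface, if the arm or the gripper's body presses on something with over 40 N, if the wrist force passes 120 N, or if a joint passes its speed limit or range.

ROBOT

A 6-joint arm with a two-finger parallel gripper is mounted at the origin on a cart in front of the work surface, level with it; the furniture and walls round the work are solid. World frame = base frame: x ahead of the robot, y to its left, z up, the work surface at z = 0. Lengths are in mm, angles in degrees, forces in N, time in s.
With the tool pointing down it reaches from about 325 to 750 mm from the base axis. Payload 7.6 kg.
Tool frame: the origin (TCP) lies on the centre line of the jaws, within the pads' length; the fingertips stand manip.nose_length ahead of it and the grasp point (between the pads) lies 3 mm ahead of it (manip.nose_length is the distance from the TCP to the fingertips, in mm); z points along the fingers, y is the direction in which the jaws open and shut (so a half turn about z gives the same grasp; the last joint's range is limited). The gripper opens to 85 mm and grips with 20 to 120 N. Pads are 22 mm wide; open, the fingers measure 114 mm over their backs; the gripper's body (76 mm by 85 mm) begins 54 mm behind the grasp point. The pads swing forward as they close: fully open they stand 13 mm farther back than shut.
Start: joints at [68.68, 2.991, 80.254, -0, 96.75, -4.028], TCP at [156.033, 501.295, 253.323] pointing down, gripper open.
Joint ranges: [-166.34, 166.34], [-52.06, 124.39], [6.96, 135.62], [-60.46, 240.46], [14.63, 156.25], [-167.68, 167.68]. Speed limits (degrees/s): [147.25, 147.25, 172.46, 180, 180, 180].

INTERFACE

Orientations are given as a 3x3 rotation matrix whose columns are the frame's x, y, z axes.
In Python, from cell import manip gives the robot as it stands. The module is installed in compiled form; this text tells all that it offers.
- The arm moves only by the tool step_arm, never from a script. Its arguments are lists of equal length, an entry for each row: "translation": the shift along the tool's x, y, z each as a share of 0.2 m, from -1 to 1, a list of three; "turn": the turn about the tool's z as a share of 360 degrees, from -1 to 1; "claw": the opening, from 0 (shut) to 1 (fully open). A call has 1 to 12 rows; each row is the pose to reach, as a shift and turn from the pose measured when the call began, along the tool's axes at that moment, turning the shorter way round; what a row does not reach only later rows make up. A row lasts 1/8 s, in which the tool goes at most 62.5 mm and 10.7 degrees, less where a joint would pass 70% of its speed; a pose out of reach is approached as far as the arm can. A call with a number of a shift or a turn outside -1 to 1 is refused whole. A call with a gripper value outside its range is refused whole. The fingers move at their own pace and stop on an object; "grip_force" is the grip in N (left out, the last holds). Time passes only in rows, so rows that repeat a pose let the fingers close. It gives the time, the measured TCP pose, the force and the opening at its end, in the units of the state.
- manip.read_state(): the state, without advancing time (a new reading comes with each control period).
- manip.camera(name): name is "side" or "top"; returns (picture, depth): 420x560x3 uint8, red, green, blue; 420x560 float32, mm along the optical axis (not along the pixel's ray), 0 where there is no reading.
- manip.get_calibration(name): a dict with "camera_matrix" (3x3 intrinsics, pixels), "position" and "orientation" of the camera in the world. Camera axes: x right, y down, z forward; pixel columns grow to the right and rows downward; lengths in mm; the calibration is good to about 2 mm. A picture is of the moment at which its call begins. get_calibration takes no time and is no camera call.
- manip.hand_in(): hands the job in, once; it reports no verdict.
Trained networks look in the newest picture that a camera, given by its name, has taken for a name from the list of things; names that differ only in an ending like _2 or _b are one class to them, and where a whole thing is asked for, a point or a joint stands for the part that bears it (a point fixed in the world has none). Each returns a list of dicts, best first, with "conf" (0 to 1); they miss things now and then, are a little off and sometimes report something else, mostly with a low value. They report only what shows in the picture. A call takes as long as a camera call. They do not tell look-alikes from the thing itself.
- manip.recognise(thing, camera): "extent" ([left, top, right, bottom] in pixels, round what is visible of it).
- manip.masks_of(thing, camera): "region" (420x560 bool, what is visible of it) and "extent" ([left, top, right, bottom] in pixels, round what is visible of it).
The state is a dict: "clock": time; "joint_positions": joint angles; "joint_vel": joint speeds; "effort": joint torques, N m; "tcp_pos": TCP position; "tcp_rot": TCP orientation; "contact_force": force on the tool from outside, world axes, zero at the start; "moment": the same for the moment, N m; "grip_width": finger opening in mm.
Only numpy, scipy, OpenCV 4.12 (cv2) and the standard library are available. Lean on these libraries where they do the work, as an engineer would, in place of code of your own. Each camera call takes 0.05 s, during which the arm holds its last target.

## Working session

There is one attempt and no reset: what is moved stays moved. The work goes in short steps, Python scripts to look and compute and a tool call to move; the robot and the scene stay as the last step left them, time stands still between calls to the robot, and variables do not carry over. Pictures are saved under pics/ and viewed, and the job is handed in when it is done.

Besides the shell and the picture viewer there is one more tool, called after "Request:" as name([rows], argument=value, ...), one row to a line, values as JSON. step_arm: Moves the arm, as the interface text tells. Its arguments: {"type":"object","properties":{"translation":{"type":"array","items":{"type":"array","items":{"type":"number"}}},"turn":{"type":"array","items":{"type":"number"}},"claw":{"type":"array","items":{"type":"number"}},"grip_force":{"type":"number"}},"required":["translation","turn","claw"]}

```bash
mkdir -p pics; ls; python3 - <<'E'
from cell import manip
import cv2, numpy as np
print(manip.read_state(), manip.nose_length)
for c in ("side","top"):
    p,d=manip.camera(c); cv2.imwrite(f"pics/{c}0.png",p[:,:,::-1]); np.savez(f"{c}0.npz",p=p,d=d)
    print(c,manip.get_calibration(c))
    for t in ("stand","recipe_board","rack","mug","prep_bowl","spice_jar","butter","tumbler","backrest"):
        print(t,[(np.round(r["extent"]).tolist(),round(r["conf"],2)) for r in manip.recognise(t,c)])
E
```

```text
pics
{'clock': 0.0, 'joint_positions': array([ 6.86804775e+01,  3.02399046e+00,  8.03100942e+01,  7.58680884e-05,
        9.67484582e+01, -4.02923052e+00]), 'joint_vel': array([ 0.00880804, -0.11471889, -0.07499937, -0.03897859,  0.02469086,
       -0.04103408]), 'effort': array([-7.78811300e-04, -3.81670403e+01, -3.60186017e+01, -1.37405436e-04,
        6.26714376e-03, -2.02269126e-05]), 'tcp_pos': array([155.93593276, 501.04749972, 252.5276606 ]), 'tcp_rot': array([[-9.54811191e-01,  2.97212574e-01, -5.24998082e-04],
       [ 2.97213020e-01,  9.54810254e-01, -1.34157910e-03],
       [ 1.02539374e-04, -1.43699100e-03, -9.99998962e-01]]), 'contact_force': array([-0.18111447,  0.21994001, -0.55441828]), 'moment': array([ 0.00218662, -0.03726464, -0.03712859]), 'grip_width': 84.99415053898326} 22.0
side {'camera_matrix': array([[526.10231293,   0.        , 287.26806827],
       [  0.        , 526.10231293, 210.59626857],
       [  0.        ,   0.        ,   1.        ]]), 'position': array([ 318.56913429, 1775.15259094,  935.43029786]), 'orientation': array([[-9.90878960e-01, -5.56565
[... 848 characters left out ...]
6, -0.86339333,  0.36755054],
       [-0.93835399,  0.31559847, -0.14102977],
       [ 0.00576577, -0.39363632, -0.91924817]])}
stand [([166.0, 284.0, 184.0, 302.0], 0.65), ([196.0, 206.0, 258.0, 272.0], 0.6)]
recipe_board [([363.0, 220.0, 402.0, 248.0], 0.78), ([341.0, 182.0, 360.0, 218.0], 0.66), ([166.0, 284.0, 182.0, 301.0], 0.52)]
rack [([329.0, 193.0, 365.0, 233.0], 0.85)]
mug [([274.0, 150.0, 297.0, 180.0], 0.89)]
prep_bowl [([133.0, 238.0, 163.0, 267.0], 0.57)]
spice_jar [([166.0, 285.0, 184.0, 303.0], 0.77)]
butter [([398.0, 200.0, 425.0, 229.0], 0.91)]
tumbler [([306.0, 154.0, 325.0, 185.0], 0.62)]
backrest [([336.0, 177.0, 364.0, 221.0], 0.7), ([201.0, 216.0, 249.0, 260.0], 0.52)]
```

```bash
python3 - <<'E'
import cv2
for c,(l,t,r,b) in (("side",(200,120,400,340)),("top",(120,110,440,320))):
    p=cv2.imread(f"pics/{c}0.png")
    k=min(800/(r-l),600/(b-t))
    cv2.imwrite(f"pics/{c}0z.png",cv2.resize(p[t:b,l:r],None,fx=k,fy=k,interpolation=cv2.INTER_CUBIC))
E
```

```text
(no output)
```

View pics/side0.png

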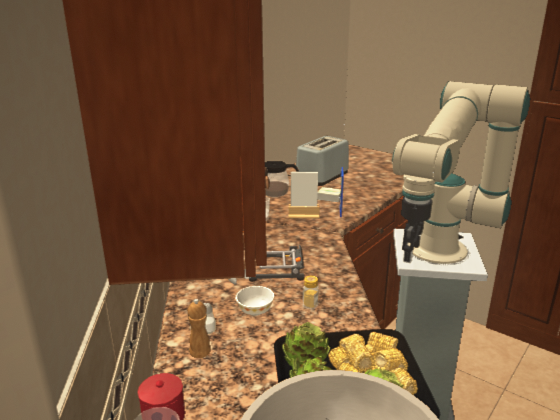

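View pics/top0.png

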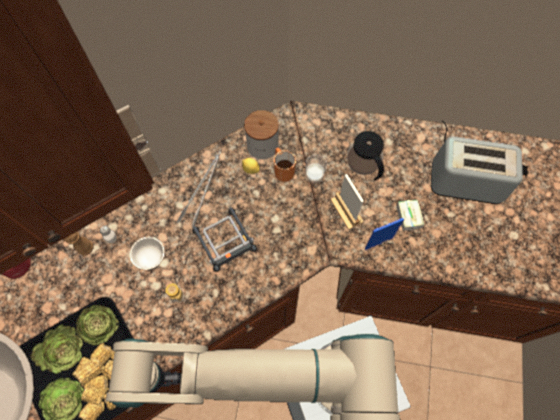

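View pics/side0z.png

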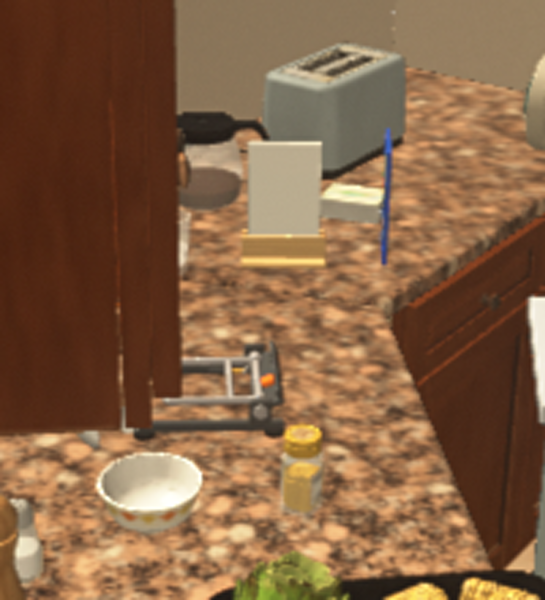

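View pics/top0z.png

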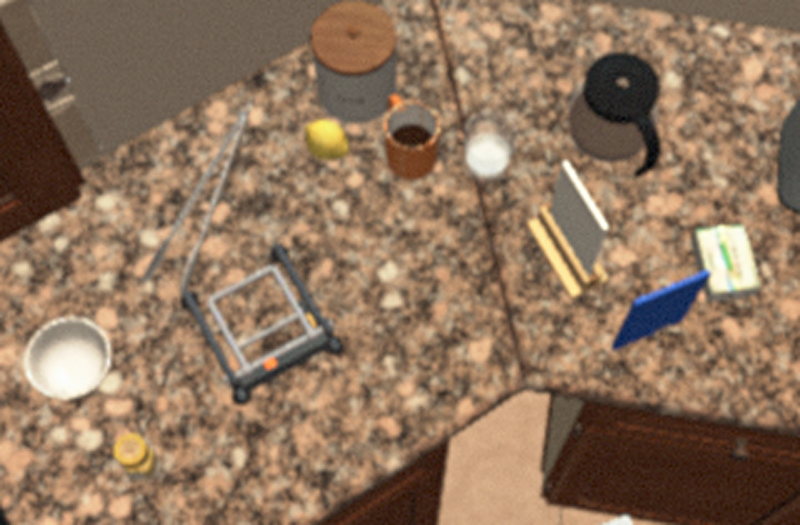

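```bash
cat > h.py <<'E'
import numpy as np, cv2
from cell import manip
def cal(c):
    k=manip.get_calibration(c); return k["camera_matrix"],k["position"],k["orientation"]
def cloud(c,d):
    K,p,R=cal(c); v,u=np.mgrid[0:d.shape[0],0:d.shape[1]]
    X=np.stack([(u-K[0,2])/K[0,0]*d,(v-K[1,2])/K[1,1]*d,d],-1)
    return X@R.T+p
def proj(c,P):
    K,p,R=cal(c); X=(np.atleast_2d(P)-p)@R; q=X@K.T; return q[:,:2]/q[:,2:]
def ray(c,uv,z):
    "points at pixels uv on the plane of height z"
    K,p,R=cal(c); uv=np.atleast_2d(uv); r=np.c_[(uv[:,0]-K[0,2])/K[0,0],(uv[:,1]-K[1,2])/K[1,1],np.ones(len(uv))]@R.T
    return p+r*((z-p[2])/r[:,2])[:,None]
def shot(c,name):
    p,d=manip.camera(c); cv2.imwrite(f"pics/{name}.png",p[:,:,::-1]); np.savez(f"{name}.npz",p=p,d=d); return p,d
def zoom(name,box,out):
    l,t,r,b=box; p=cv2.imread(f"pics/{name}.png"); k=min(800/(r-l),600/(b-t))
    cv2.imwrite(f"pics/{out}.png",cv2.resize(p[t:b,l:r],None,fx=k,fy=k,interpolation=cv2.INTER_CUBIC))
E
python3 - <<'E'
from h import *
d=np.load("top0.npz"); P=cloud("top",d["d"]); p=d["p"].astype(int)
# table
print("table z", [np.round(P[v,u],1) for u,v in ((300,220),(180,220),(380,200))])
for n,(l,t,r,b) in dict(rack=(325,170,370,235),stand=(185,200,265,275),jar=(160,278,190,306),bowl=(128,232,168,272),mug=(270,145,300,183),tumb=(303,152,328,188),butter=(395,196,428,232),blue=(360,215,405,250)).items():
    S=P[t:b,l:r].reshape(-1,3); m=S[:,2]>12; 
    print(n,m.sum(),np.round(S[m].min(0)),np.round(S[m].max(0)), np.round(np.median(S[m],0)))
# board top edge
S=P[170:235,325:370]; m=S[...,2]>175; v,u=np.nonzero(m); print("board top"); print(np.round(S[m]).tolist()[:40])
hsv=cv2.cvtColor(d["p"],cv2.COLOR_RGB2HSV)[200:275,185:265]; m=(hsv[...,0]<15)&(hsv[...,1]>190)&(hsv[...,2]>180)
v,u=np.nonzero(m); print("orange",[(a+185,b+200,*np.round(P[b+200,a+185])) for a,b in zip(u,v)])
# cabinet
S=P.reshape(-1,3); 
z=P[...,2]; print("high region y range"); m=(z>250)&(np.arange(560)[None]<160)&(np.arange(420)[:,None]<260); print(np.round(S[m.ravel()].min(0)),np.round(S[m.ravel()].max(0)), m.sum())
ds=np.load("side0.npz"); Q=cloud("side",ds["d"])
for n,(u,v) in dict(cabB=(240,270),cab2=(255,260),cabr=(262,100),cabl=(110,272)).items(): print(n,np.round(Q[v,u]))
E
```

```text
table z [array([546.3, -61.4,   1.4]), array([688.4, 339.1,  11.7]), array([ 519.9, -362.7,   -0. ])]
rack 911 [ -44. -345.   12.] [ 670.  230. 1646.] [ 520. -227.   88.]
stand 1192 [-44. 123.  12.] [ 746.  311. 1646.] [535. 219.  36.]
jar 246 [-44. 230.  14.] [ 452.  444. 1646.] [421. 419.  90.]
bowl 698 [-44. 230.  12.] [ 650.  531. 1646.] [609. 479.  29.]
mug 647 [ -44. -112.   13.] [ 850.  230. 1646.] [753. -70.  59.]
tumb 482 [ -44. -215.   14.] [ 734.  230. 1646.] [ 701. -178.   47.]
butter 682 [ -44. -474.   12.] [ 480.  230. 1646.] [ 413. -422.   35.]
blue 554 [ -44. -407.   12.] [ 467.  230. 1646.] [ 366. -285.  112.]
board top
[[-44.0, 230.0, 1646.0], [-44.0, 230.0, 1646.0], [574.0, -222.0, 195.0], [574.0, -226.0, 193.0], [573.0, -222.0, 190.0], [572.0, -226.0, 189.0], [567.0, -226.0, 198.0], [569.0, -221.0, 191.0], [567.0, -223.0, 192.0], [564.0, -225.0, 197.0], [567.0, -231.0, 189.0], [573.0, -220.0, 177.0], [569.0, -221.0, 183.0], [565.0, -223.0, 190.0], [562.0, -224.0, 195.0], [562.0, -228.0, 191.0], [565.0, -224.0, 181.0], [560.0, -224.0, 191.0], [556.0, -224.0, 199.0], [556.0, -229.0, 194.0], [561.0, -222.0, 183.0], [557.0, -222.0, 191.0], [554.0, -224.0, 195.0], [551.0, -226.0, 200.0], [-44.0, 230.0, 1646.0], [561.0, -222.0, 176.0], [557.0, -224.0, 182.0], [552.0, -224.0, 192.0], [550.0, -226.0, 194.0], [551.0, -231.0, 189.0], [-44.0, 230.0, 1646.0], [555.0, -223.0, 179.0], [551.0, -224.0, 186.0], [547.0, -225.0, 194.0], [545.0, -228.0, 195.0], [547.0, -233.0, 188.0], [549.0, -224.0, 183.0], [546.0, -225.0, 188.0], [541.0, -226.0, 196.0], [541.0, -229.0, 195.0]]
orange []
high region y range
[-44. 183. 250.] [ 965.  743. 1646.] 35794
cabB [518. 956. 435.]
cab2 [491. 948. 453.]
cabr [474. 935. 745.]
cabl [ 745. 1008.  443.]
```

```bash
python3 - <<'E'
from h import *
F=ray("top",[(254,247),(216.5,267),(231.5,212),(195.5,229)],12)
print(np.round(F,1))
print("dist",np.linalg.norm(F[0]-F[1]),np.linalg.norm(F[2]-F[3]),np.linalg.norm(F[0]-F[2]),np.linalg.norm(F[1]-F[3]))
for c in ("top",):
    K,pp,R=cal(c); print(pp)
d=np.load("top0.npz"); P=cloud("top",d["d"])
for q in [(130,190),(145,180),(148,186),(120,140)]: print(q,np.round(P[q[1],q[0]]))
# board face plane (both cams)
for c in("top","side"):
    D=np.load(c+"0.npz"); Q=cloud(c,D["d"]); 
    m=(abs(Q[...,0]-530)<80)&(abs(Q[...,1]+228)<40)&(Q[...,2]>60)&(Q[...,2]<185)
    S=Q[m]; ce=np.median(S,0)
    S=S[np.abs(S[:,1]-ce[1])<25]; A=np.c_[S[:,0],S[:,2],np.ones(len(S))]
    for _ in range(6):
        k,*_r=np.linalg.lstsq(A,S[:,1],rcond=None); r=S[:,1]-A@k; g=np.abs(r)<4*np.median(abs(r))+.5; A,S=A[g],S[g]
    print(c,len(S),"y=ax+bz+c",k,"std",r.std(),"face y at x=530:",k[0]*530+k[1]*120+k[2], "x range",np.percentile(S[:,0],[0.5,99.5]),"z",np.percentile(S[:,2],[.5,99.5]))
E
```

```text
[[503.3 126.   12. ]
 [479.4 268.9  12. ]
 [655.  158.8  12. ]
 [636.8 297.2  12. ]]
dist 144.88944005596878 139.6424790956516 155.14849903030944 159.83653328617714
[ -43.68203369  229.60999416 1646.09491545]
(130, 190) [599. 405. 488.]
(145, 180) [609. 361. 497.]
(148, 186) [608. 362. 464.]
(120, 140) [609. 366. 699.]
top 387 y=ax+bz+c [ 1.23451893e-01 -4.38352981e-05 -2.91792098e+02] std 1.2632214906710637 face y at x=530: -226.36785499588785 x range [465.66558155 573.33120547] z [ 60.2354847 184.2892499]
side 751 y=ax+bz+c [ 1.19633331e-01  7.60825032e-03 -2.90840784e+02] std 5.853519340316605 face y at x=530: -226.522129168949 x range [467.67210196 575.49272873] z [ 60.69308947 184.86585231]
```

```bash
cat > fitstand.py <<'E'
from h import *
from scipy.optimize import least_squares
def box(p,lo,hi):
    c=(np.array(lo)+hi)/2; h=(np.array(hi)-lo)/2; q=abs(p-c)-h
    return np.linalg.norm(np.maximum(q,0),axis=1)+np.minimum(q.max(1),0)
def cap(p,a,b,r):
    a=np.array(a,float);b=np.array(b,float);t=np.clip((p-a)@(b-a)/((b-a)@(b-a)),0,1)
    return np.linalg.norm(p-a-t[:,None]*(b-a),axis=1)-r
def sdf(p):
    L=[box(p,(-30,s*72-6,0),(155,s*72+6,20)) for s in(1,-1)]+[box(p,(-14,s*72-6,0),(14,s*72+6,48)) for s in(1,-1)]
    L+=[cap(p,(0,s*50,35),(115,s*50,35),5) for s in(1,-1)]+[cap(p,(35,-50,35),(35,50,35),4),cap(p,(115,-50,35),(115,50,35),5)]
    return np.min(L,0)
def tos(P,q):
    x,y,a,z=q; c,s=np.cos(a),np.sin(a); d=P-[x,y,z]; return np.c_[c*d[:,0]+s*d[:,1],-s*d[:,0]+c*d[:,1],d[:,2]]
def fit(c,q0):
    D=np.load(c+"0.npz"); P=cloud(c,D["d"]).reshape(-1,3)
    S0=tos(P,q0); m=(S0[:,0]>-45)&(S0[:,0]<170)&(abs(S0[:,1])<92)&(P[:,2]>9)&(P[:,2]<70); S=P[m]
    def f(q):
        s=tos(S,q); e=sdf(s); e[(s[:,0]<20)&(abs(s[:,1])<64)]=0; return np.r_[e,(q[3])/2]
    r=least_squares(f,q0,loss="soft_l1",f_scale=2.,x_scale=[1,1,.01,1]); return r.x,len(S),np.median(abs(f(r.x)))
for c in("top","side"): 
    for q0 in ((515,210,.17,0),(520,205,.19,0)): 
        q,n,e=fit(c,np.array(q0,float)); print(c,np.round(q,3),np.degrees(q[2]),n,e)
E
python3 fitstand.py
```

```text
top [5.07188e+02 2.07372e+02 1.29000e-01 1.39000e+00] 7.365034103596108 1142 0.8022314914401107
top [5.08536e+02 2.04399e+02 1.64000e-01 9.75000e-01] 9.406082993375055 1145 0.6767344970787696
side [5.07240e+02 2.09472e+02 1.34000e-01 2.95000e-01] 7.666262695006921 760 1.0996007813360462
side [ 5.07566e+02  2.07582e+02  1.49000e-01 -3.09000e-01] 8.561356914005714 760 1.0855187644173605
```

```bash
cat > ov.py <<'E'
from h import *
def fr(q,S):
    x,y,a=q[:3]; c,s=np.cos(a),np.sin(a); S=np.array(S,float); return np.c_[x+c*S[:,0]-s*S[:,1],y+s*S[:,0]+c*S[:,1],S[:,2]]
def segs():
    L=[]
    for s in (1,-1):
        for y in (66*s,78*s):
            L.append([(-30,y,20),(155,y,20)]); L.append([(-14,y,48),(14,y,48)])
        L.append([(-30,66*s,20),(-30,78*s,20)]); L.append([(155,66*s,20),(155,78*s,20)])
        L.append([(0,50*s,40),(115,50*s,40)])
    L.append([(35,-50,40),(35,50,40)]);L.append([(115,-50,40),(115,50,40)])
    return L
def overlay(c,name,q,box,out,L=None):
    p=cv2.imread(f"pics/{name}.png"); l,t,r,b=box; k=min(800/(r-l),600/(b-t)); I=cv2.resize(p[t:b,l:r],None,fx=k,fy=k,interpolation=cv2.INTER_CUBIC)
    for S in L or segs():
        e=proj(c,fr(q,S)); e=np.round(((e-[l,t]+.5)*k)).astype(int); cv2.line(I,tuple(map(int,e[0])),tuple(map(int,e[1])),(0,255,0),1)
    cv2.imwrite(f"pics/{out}.png",I)
E
python3 - <<'E'
from ov import *
overlay("top","top0",(508,206,.155),(185,200,265,275),"ov1")
overlay("side","side0",(508,206,.155),(240,235,330,300),"ov2")
zoom("top0",(185,200,265,275),"ov0")
E
```

```text
(no output)
```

View pics/ov1.png

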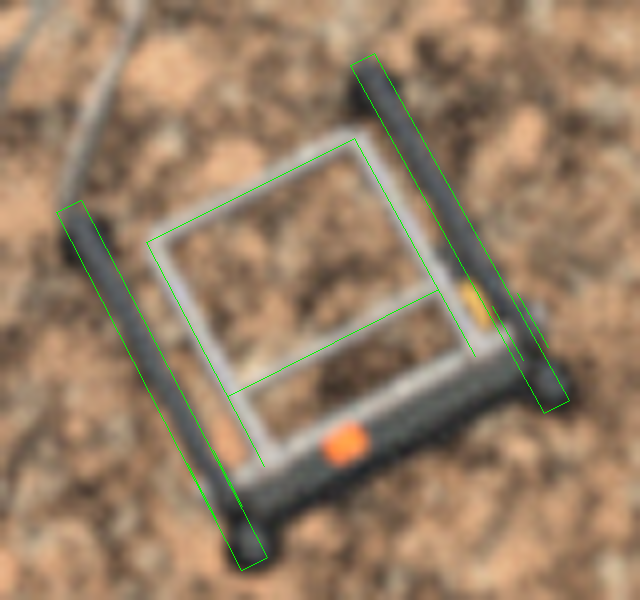

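View pics/ov2.png

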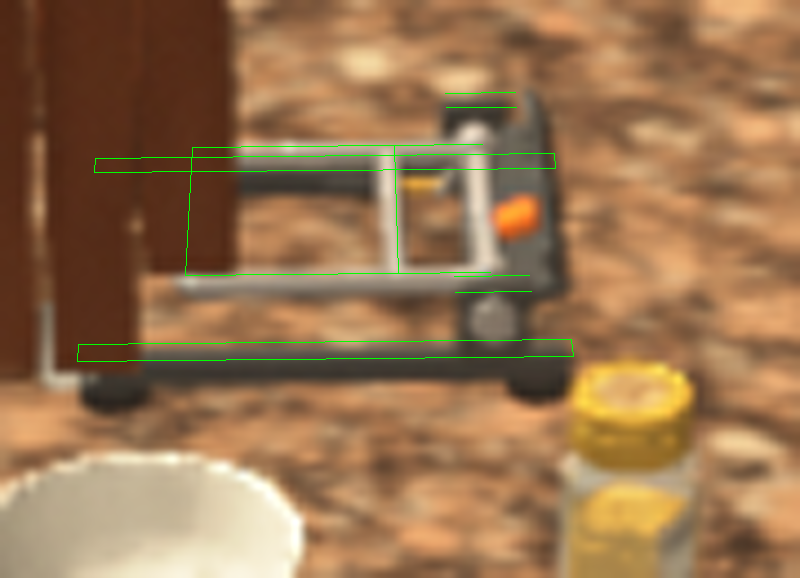

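View pics/ov0.png

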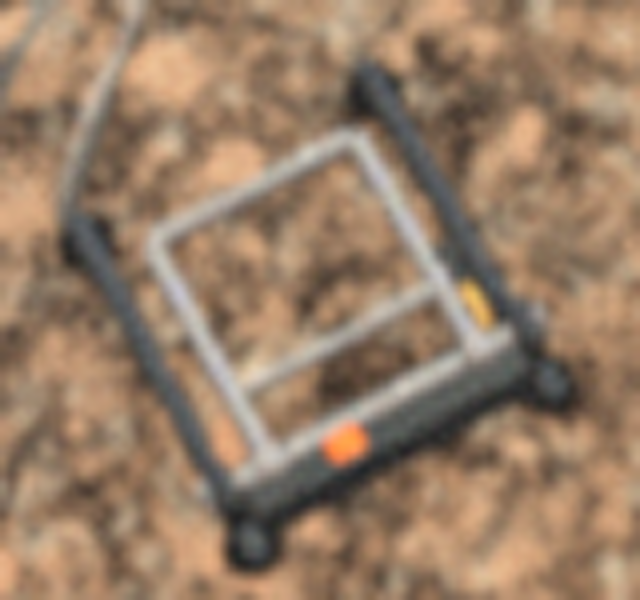

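```bash
python3 - <<'E'
from ov import *
from scipy.optimize import least_squares
T=np.array([(157,240),(352,138),(240,388),(437,289)])/8+[184.5,199.5]; MT=[(115,50,35),(115,-50,35),(35,50,35),(35,-50,35)]
S=np.array([(388,150),(395,276)])/8.889+[239.5,234.5]; MS=[(35,-50,35),(35,50,35)]
f=lambda q:np.r_[(proj("top",fr(q,MT))-T).ravel(),(proj("side",fr(q,MS))-S).ravel()]
r=least_squares(f,(508,206,.155),x_scale=[1,1,.01]); q=r.x; print(q,np.degrees(q[2])); print(r.fun.round(2))
g=lambda q:f(q)[:8]; r=least_squares(g,(508,206,.155),x_scale=[1,1,.01]); print("top only",r.x,r.fun.round(2))
g=lambda q:f(q)[8:]; r=least_squares(g,(508,206,.155),x_scale=[1,1,.01]); print("side only",r.x,r.fun.round(2))
def tos(P): 
    c,s=np.cos(q[2]),np.sin(q[2]); d=P-[q[0],q[1],0]; return np.c_[c*d[:,0]+s*d[:,1],-s*d[:,0]+c*d[:,1],d[:,2]]
# key seen centre: top & side
print("key top",tos(ray("top",np.array([(346,443)])/8+[184.5,199.5],45)))
print("key side",tos(ray("side",np.array([(518,215)])/8.889+[239.5,234.5],45)))
D=np.load("top0.npz")["p"]; 
for n,c,b in (("top0","top",(220,245,240,265)),("side0","side",(288,250,306,268))):
    p=np.load(n+".npz")["p"].astype(float); l,t,r_,bb=b; w=np.clip(p[t:bb,l:r_,0]-1.3*p[t:bb,l:r_,1]-60,0,None); v,u=np.mgrid[t:bb,l:r_]
    cc=((w*u).sum()/w.sum(),(w*v).sum()/w.sum()); print(c,cc,tos(ray(c,[cc],44)))
overlay("top","top0",q,(185,200,265,275),"ov3"); overlay("side","side0",q,(240,235,330,300),"ov4")
E
```

```text
[5.10400968e+02 2.02347073e+02 1.68507571e-01] 9.654772615624255
[-0.61  0.14  0.71 -0.4  -0.56  0.76  0.8  -0.59 -0.05  0.19 -0.06  0.42]
top only [5.10431681e+02 2.02843646e+02 1.65449893e-01] [-0.68  0.1   0.68 -0.37 -0.69  0.75  0.71 -0.53]
side only [5.10511871e+02 2.00197549e+02 1.68906864e-01] [-0.   -0.1   0.    0.09]
key top [[-10.97807848  19.8432774   45.        ]]
key side [[-13.23889163  19.91587357  45.        ]]
top (np.float64(226.7325581395349), np.float64(255.93895348837208)) [[-12.27319889  24.47229511  44.        ]]
side (np.float64(297.6292134831461), np.float64(259.63670411985015)) [[-12.50970587  24.63844507  44.        ]]
```

View pics/ov3.png

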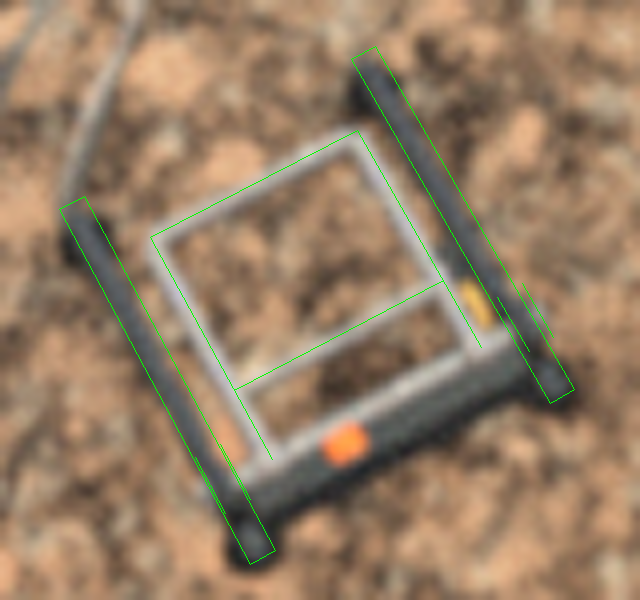

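View pics/ov4.png

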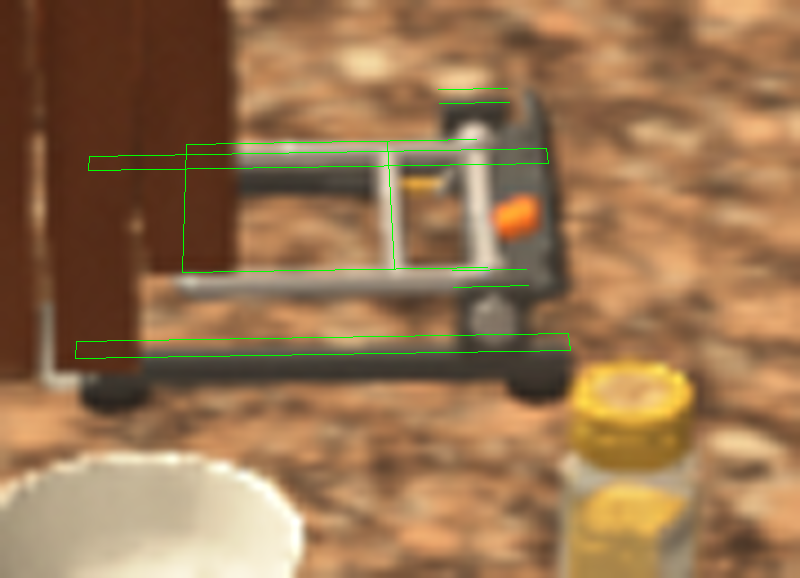

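```bash
python3 - <<'E'
from ov import *
q=(509.5,205.5,.157)
def tos(P): 
    c,s=np.cos(q[2]),np.sin(q[2]); d=P-[q[0],q[1],0]; return np.c_[c*d[:,0]+s*d[:,1],-s*d[:,0]+c*d[:,1],d[:,2]]
for n,c,b in (("top0","top",(222,249,234,262)),("side0","side",(292,254,305,265))):
    z=np.load(n+".npz");p=z["p"].astype(float); l,t,r_,bb=b; w=np.clip(p[t:bb,l:r_,0]-1.3*p[t:bb,l:r_,1]-60,0,None)
    print(w.astype(int)); w[w<12]=0
    v,u=np.mgrid[t:bb,l:r_]; cc=((w*u).sum()/w.sum(),(w*v).sum()/w.sum()); print(c,cc,tos(ray(c,[cc],44)))
    P=cloud(c,z["d"])[t:bb,l:r_][w>60]; print(np.round(np.median(P,0),1),tos(np.median(P,0)[None]))
E
```

```text
[[ 0  0  0  0  0  0  0  0  0  0  0  0]
 [ 0  0  0  0  0  0  0  0  0  0  0  0]
 [ 0  0  0  0  0  0  0  0  0  0  0  0]
 [ 0  0  0  0  0  0  0  0  0  0  0  0]
 [ 0  0  0  0  0  0  0  0  0  0  0  0]
 [ 0  0  0  0  0  0  0  1  0  0  0  0]
 [ 0  0  0  0  1  0  0  0  0  0  0  0]
 [ 0  0  0  0 17  6  6  0  0  0  0  0]
 [ 0  0  0  0  0  1  0  0  0  0  0  0]
 [ 0  0  0  0  0  0  0  0  0  0  0  0]
 [ 0  0  0  0  0  0  0  0  0  0  0  0]
 [ 0  0  0  0  0  0  0  0  0  0  0  0]
 [ 0  0  0  0  0  0  0  0  0  0  0  0]]
top (np.float64(226.0), np.float64(256.0)) [[-11.15022262  23.32337685  44.        ]]
[nan nan nan] [[nan nan nan]]
[[ 0  0  0  0  0  0  0  0  0  0  0  0  0]
 [ 0  0  0  0  0  0  0  0  0  0  0  0  0]
 [ 0  0  0  0  0  0  0  0  0  0  0  0  0]
 [ 0  0  0  0  0  0  1  0  0  0  0  0  0]
 [ 0  0  0  0  8  0  0  0  0  0  0  0  0]
 [ 0  0  0  0  0  0 11 30  0  0  0  0  0]
 [ 0  0  0  0 26 33 26 17  0  0  0  0  0]
 [ 0  0  0  0  0  4  0  0  0  0  0  0  0]
 [ 0  0  0  0  0  0  0  0  0  0  0  0  0]
 [ 0  0  0  0  0  0  0  0  0  0  0  0  0]
 [ 0  0  0  0  0  0  0  0  0  0  0  0  0]]
side (np.float64(297.7124719940253), np.float64(259.773711725168)) [[-12.64125613  22.17807247  44.        ]]
[nan nan nan] [[nan nan nan]]
  return _methods._mean(a, axis=axis, dtype=dtype,
  ret = um.true_divide(
```

```bash
cat >> ov.py <<'E'
Q=(509.5,205.5,.157)
def tos(P,q=Q): 
    c,s=np.cos(q[2]),np.sin(q[2]); d=np.atleast_2d(P)-[q[0],q[1],0]; return np.c_[c*d[:,0]+s*d[:,1],-s*d[:,0]+c*d[:,1],d[:,2]]
def key(c,n,b):
    z=np.load(n+".npz");p=z["p"].astype(float); l,t,r_,bb=b; w=np.clip(p[t:bb,l:r_,0]-p[t:bb,l:r_,2]-95,0,None)
    v,u=np.mgrid[t:bb,l:r_]; cc=((w*u).sum()/w.sum(),(w*v).sum()/w.sum()); W=ray(c,[cc],44)
    S=cloud(c,z["d"])[t:bb,l:r_][w>60]; print(c,np.round(cc,2),"world",W.round(1),"stand",tos(W).round(1),"depth",tos(np.median(S,0)).round(1) if len(S) else None); return w
E
python3 - <<'E'
from ov import *
print(key("top","top0",(222,249,234,262)).astype(int));print(key("side","side0",(292,254,305,265)).astype(int))
E
```

```text
top [227.76 255.04] world [[496.  220.2  44. ]] stand [[-11.   16.6  44. ]] depth [[-11.   16.9  47.8]]
[[ 0  0  0  0  0  0  0  0  0  0  0  0]
 [ 0  0  0  0  0  0  0  0  0  0  0  0]
 [ 0  0  0  0  0  0  0  0  0  0  0  0]
 [ 0  0  0  0  0  0  0  0  0  0  0  0]
 [ 0  0  0  0  0  0 35 35  0  0  0  0]
 [ 0  0  0  0 15 55 77 86 27  0  0  0]
 [ 0  0  0  3 73 83 84 81 40  0  0  0]
 [ 0  0  0  0 83 88 81 53  0  0  0  0]
 [ 0  0  0  0  9 45 13  0  0  0  0  0]
 [ 0  0  0  0  0  0  0  0  0  0  0  0]
 [ 0  0  0  0  0  0  0  0  0  0  0  0]
 [ 0  0  0  0  0  0  0  0  0  0  0  0]
 [ 0  0  0  0  0  0  0  0  0  0  0  0]]
side [297.6  258.86] world [[494.6 219.3  44. ]] stand [[-12.5  15.9  44. ]] depth [[-12.   21.2  45.8]]
[[  0   0   0   0   0   0   0   0   0   0   0   0   0]
 [  0   0   0   0   0   0   0   0   0   0   0   0   0]
 [  0   0   0   0   0   0   0   0   0   0   0   0   0]
 [  0   0   0   0   0   5  68  61   0   0   0   0   2]
 [  0   0   0   0  88 103 106 106  24   0   0   0   2]
 [  0   0   0  28 105 112 116 109  13   0   0   0   0]
 [  0   0   0   0 102 106  84  63   0   0   0   0  10]
 [  0   0   0   0  21  43   3   0   0   0   0   0   0]
 [  0   0   0   0   0   0   0   0   0   0   0   0   0]
 [  0   0   0   0   0   0   0   0   0   0   0   0   0]
 [  0   0   0   0   0   0   0   0   0   0   0   0   0]]
```

```bash
cat >> ov.py <<'E'
def go(P,ang):
    "shares for the move from the pose as it stands to world P with tool y at angle ang (deg)"
    s=manip.read_state(); R=s["tcp_rot"]; d=np.array(P,float)-s["tcp_pos"]; t=R.T@d/200
    cur=np.degrees(np.arctan2(R[1,1],R[0,1])); e=(ang-cur+180)%360-180
    print("t",round(float(s["clock"]),2),"tcp",s["tcp_pos"].round(1),"ang",round(float(cur),1),"F",s["contact_force"].round(1),"w",round(float(s["grip_width"]),1))
    print("  shares",t.round(4),"turn",round(float(-e/360),4))
def sw(S): return fr(Q,[S])[0]
E
python3 - <<'E'
from ov import *
P=sw((115,0,160)); print(P); go(P,9)
E
```

```text
[623.0855914  223.48091841 160.        ]
t 1.0 tcp [156.  501.3 253.3] ang 72.7 F [-0.1 -0.6  0.4] w 85.6
  shares [-2.6426 -0.6322  0.4666] turn 0.177
```

Request:
step_arm([
  [-0.3,-0.07,0],
  [-0.6,-0.14,0],
  [-0.8,-0.19,0],
  [-1,-0.24,0.05],
  [-1,-0.24,0.05],
  [-1,-0.24,0.05],
  [-1,-0.24,0.05],
], turn=[0.03,0.06,0.09,0.12,0.15,0.177,0.177], claw=[0.55,0.55,0.55,0.55,0.55,0.55,0.55], grip_force=30)

```text
clock: 1.88
tcp_pos: [332.8, 396.0, 243.3]
tcp_rot: [[-0.158, 0.988, 0.0], [0.988, 0.158, 0.0], [0.0, 0.0, -1.0]]
contact_force: [-0.9, -1.0, 0.7]
grip_width: 47.1
```

```bash
python3 -c "
from ov import *
go(sw((115,0,160)),9)"
```

```text
t 1.88 tcp [332.8 396.  243.3] ang 9.1 F [-0.9 -1.   0.7] w 47.1
  shares [-1.0803  1.2972  0.4166] turn 0.0002
```

Request:
step_arm([
  [-0.2,0.23,0.05],
  [-0.4,0.46,0.1],
  [-0.6,0.69,0.15],
  [-0.8,0.92,0.2],
  [-0.83,1,0.3],
  [-0.83,1,0.3],
  [-0.83,1,0.3],
], turn=[0,0,0,0,0,0,0], claw=[0.55,0.55,0.55,0.55,0.55,0.55,0.55])

```text
clock: 2.75
tcp_pos: [555.9, 264.3, 184.2]
tcp_rot: [[-0.16, 0.987, 0.001], [0.987, 0.16, 0.001], [0.0, 0.001, -1.0]]
contact_force: [0.4, 1.2, 0.7]
grip_width: 47.1
```

```bash
python3 -c "
from ov import *
go(sw((115,0,90)),9)"
```

```text
t 2.75 tcp [555.9 264.3 184.2] ang 9.2 F [0.4 1.2 0.7] w 47.1
  shares [-0.2556  0.2986  0.4709] turn 0.0006
```

Request:
step_arm([
  [-0.15,0.2,0.1],
  [-0.256,0.299,0.3],
  [-0.256,0.299,0.47],
  [-0.256,0.299,0.47],
  [-0.256,0.299,0.47],
], turn=[0,0,0,0,0], claw=[0.55,0.55,0.55,0.55,0.55])

```text
clock: 3.38
tcp_pos: [623.6, 224.6, 93.1]
tcp_rot: [[-0.162, 0.987, 0.004], [0.987, 0.162, 0.002], [0.001, 0.004, -1.0]]
contact_force: [0.6, 0.8, 0.2]
grip_width: 46.9
```

```bash
python3 -c "
from ov import *
go(sw((115,0,38)),9)
shot('top','top1');shot('side','side1')
zoom('top1',(185,190,265,260),'top1z');zoom('side1',(220,200,320,280),'side1z')"
```

```text
t 3.38 tcp [623.6 224.6  93.1] ang 9.3 F [0.6 0.8 0.2] w 46.9
  shares [-0.0055 -0.0046  0.2755] turn 0.0009
```

View pics/top1z.png

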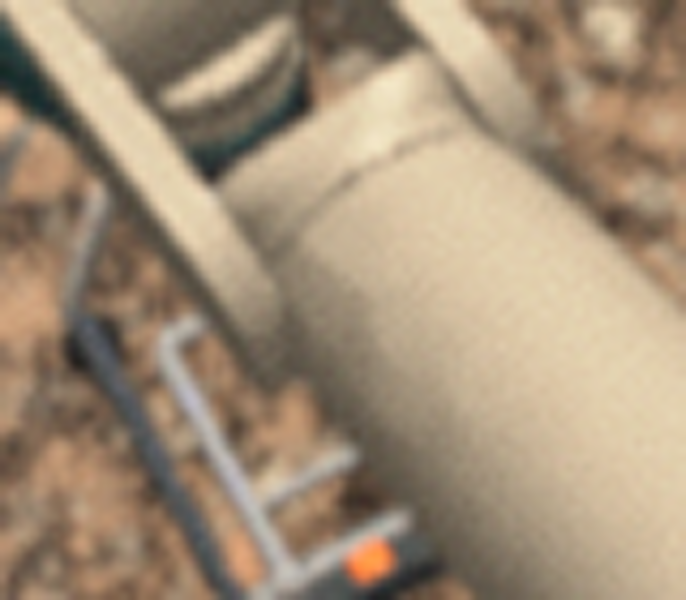

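View pics/side1z.png

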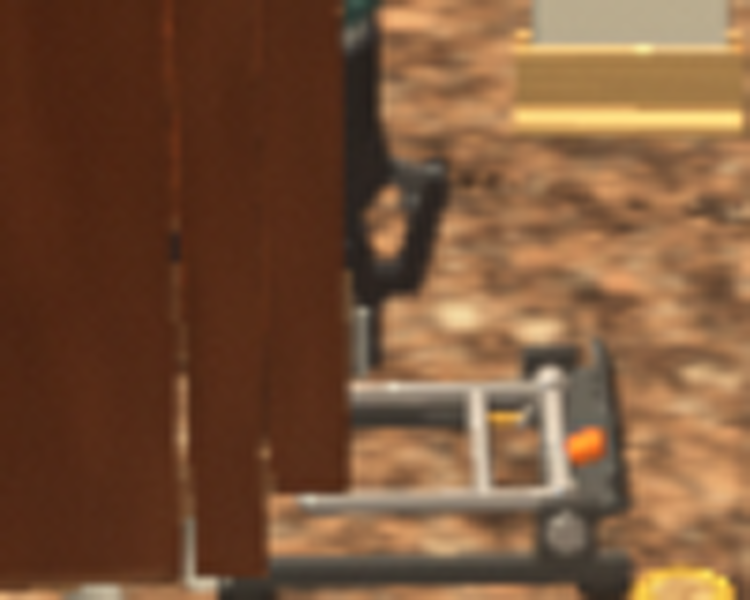

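Request:
step_arm([
  [0,0,0.07],
  [0,0,0.14],
  [0,0,0.2],
  [0,0,0.24],
  [0,0,0.27],
  [0,0,0.275],
  [0,0,0.275],
], turn=[0,0,0,0,0,0,0], claw=[0.55,0.55,0.55,0.55,0.55,0.55,0.55])

```text
clock: 4.35
tcp_pos: [624.4, 224.6, 38.8]
tcp_rot: [[-0.162, 0.987, 0.006], [0.987, 0.162, 0.002], [0.001, 0.006, -1.0]]
contact_force: [0.4, 0.3, -0.3]
grip_width: 47.1
```

Request:
step_arm([
  [0,0,0],
  [0,0,0],
  [0,0,0],
  [0,0,0],
  [0,0,0],
  [0,0,0],
], turn=[0,0,0,0,0,0], claw=[0,0,0,0,0,0], grip_force=40)

```text
clock: 5.1
tcp_pos: [622.3, 224.3, 39.1]
tcp_rot: [[-0.162, 0.987, -0.001], [0.987, 0.162, 0.0], [0.001, -0.0, -1.0]]
contact_force: [-13.5, -3.8, 9.1]
grip_width: 8.6
```

Request:
step_arm([
  [-0.01,-0.013,-0.057],
  [0,-0.021,-0.114],
  [0,-0.036,-0.17],
  [0,-0.055,-0.224],
  [0,-0.055,-0.224],
], turn=[0,0,0,0,0], claw=[0,0,0,0,0])

```text
clock: 5.72
tcp_pos: [613.2, 222.7, 85.5]
tcp_rot: [[-0.162, 0.987, 0.005], [0.987, 0.162, 0.002], [0.001, 0.005, -1.0]]
contact_force: [9.1, 1.1, -1.7]
grip_width: 8.5
```

```bash
python3 -c "
from ov import *
go(sw((115,0,38)),9)
shot('side','side2')
zoom('side2',(220,200,320,280),'side2z')"
```

```text
t 5.72 tcp [613.2 222.7  85.5] ang 9.3 F [ 9.1  1.1 -1.7] w 8.5
  shares [-0.0043  0.0482  0.238 ] turn 0.0009
```

View pics/side2z.png

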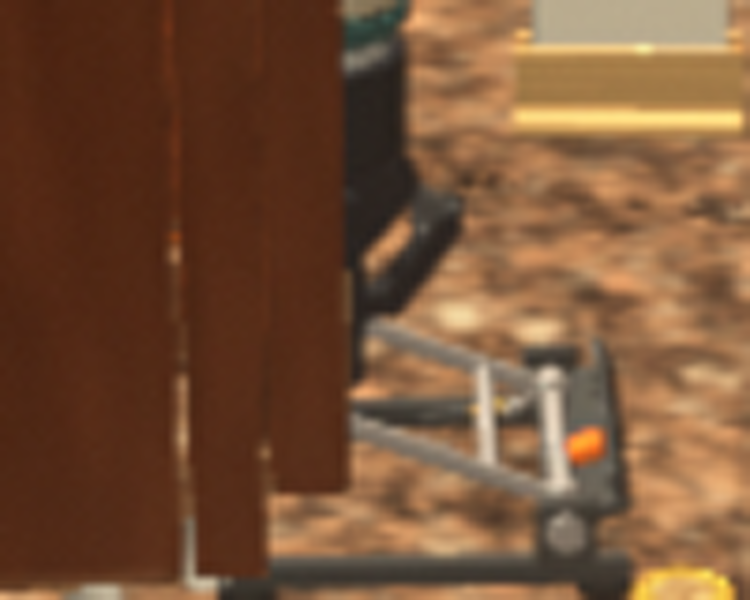

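Request:
step_arm([
  [0,-0.02,-0.052],
  [0,-0.05,-0.101],
  [0,-0.085,-0.146],
  [0,-0.124,-0.188],
  [0,-0.167,-0.226],
  [0,-0.214,-0.26],
  [0,-0.264,-0.288],
  [0,-0.317,-0.312],
  [0,-0.343,-0.322],
  [0,-0.343,-0.322],
  [0,-0.343,-0.322],
], turn=[0,0,0,0,0,0,0,0,0,0,0], claw=[0,0,0,0,0,0,0,0,0,0,0])

```text
clock: 7.15
tcp_pos: [544.6, 211.0, 150.5]
tcp_rot: [[-0.162, 0.987, 0.005], [0.987, 0.162, 0.001], [0.0, 0.005, -1.0]]
contact_force: [-3.2, -3.8, 7.6]
grip_width: 8.3
```

```bash
python3 -c "
from ov import *
go(sw((35.5,0,147)),9)
print(tos(manip.read_state()['tcp_pos']))
shot('side','side3')
zoom('side3',(220,180,320,280),'side3z')"
```

```text
t 7.15 tcp [544.6 211.  150.5] ang 9.3 F [-3.2 -3.8  7.6] w 8.3
  shares [ 0.0002 -0.0003  0.0173] turn 0.0009
[[ 3.55345784e+01 -3.99114015e-02  1.50458372e+02]]
```

View pics/side3z.png

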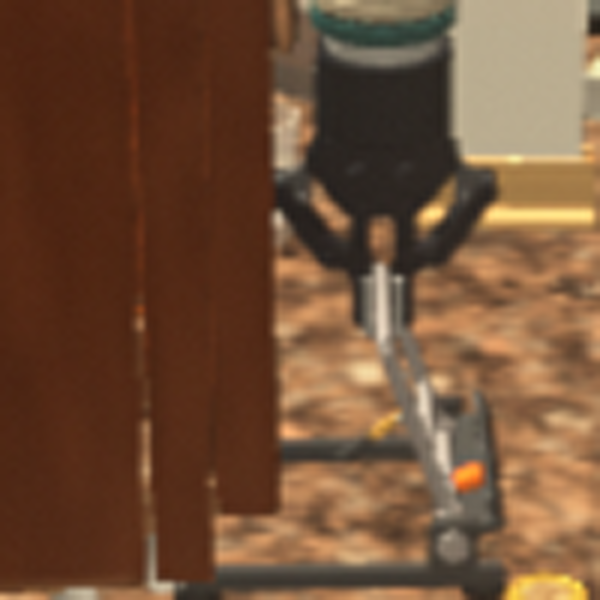

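Request:
step_arm([
  [0,0,0],
  [0,0,0],
  [0,0,0],
  [0,0,0],
  [0,0,-0.15],
  [0,0,-0.35],
  [0,0,-0.5],
  [0,0,-0.65],
  [0,0,-0.65],
], turn=[0,0,0,0,0,0,0,0,0], claw=[0.35,0.35,0.35,0.35,0.35,0.35,0.35,0.35,0.35])

```text
clock: 8.32
tcp_pos: [544.7, 211.2, 283.3]
tcp_rot: [[-0.162, 0.987, 0.01], [0.987, 0.162, 0.003], [0.001, 0.01, -1.0]]
contact_force: [-0.9, 0.5, -0.4]
grip_width: 29.8
```

```bash
python3 -c "
from ov import *
go((521,-231.5,280),97)
shot('side','side4')
zoom('side4',(220,160,340,280),'side4z')
p=np.load('side4.npz'); print('ok')
L=[[(0,50,35),(35.5,50,144)],[(0,-50,35),(35.5,-50,144)],[(35.5,50,144),(35.5,-50,144)]]
overlay('side','side4',Q,(250,200,310,275),'side4o',L)
"
```

```text
t 8.32 tcp [544.7 211.2 283.3] ang 9.3 F [-0.9  0.5 -0.4] w 29.8
  shares [-2.165  -0.4753  0.0094] turn -0.2436
ok
```

View pics/side4o.png

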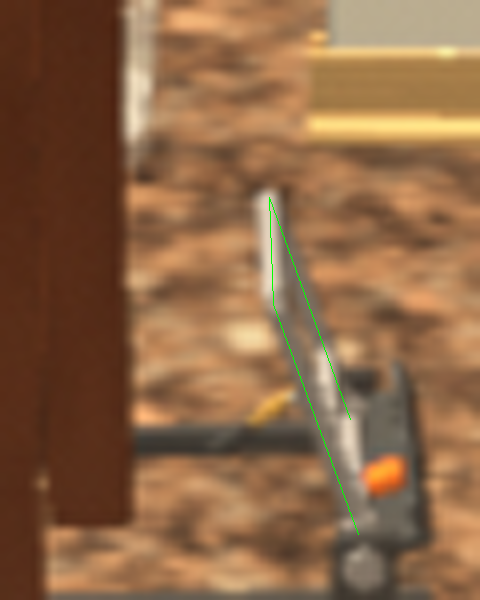

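Request:
step_arm([
  [-0.25,-0.05,0],
  [-0.5,-0.1,0],
  [-0.75,-0.15,0],
  [-1,-0.22,0],
  [-1,-0.22,0],
  [-1,-0.22,0],
  [-1,-0.22,0],
  [-1,-0.22,0],
  [-1,-0.22,0],
  [-1,-0.22,0],
], turn=[-0.027,-0.054,-0.081,-0.108,-0.135,-0.162,-0.189,-0.216,-0.2436,-0.2436], claw=[0.5,0.5,0.5,0.5,0.5,0.5,0.5,0.5,0.5,0.5])

```text
clock: 9.62
tcp_pos: [532.8, 6.6, 278.9]
tcp_rot: [[-0.993, -0.121, 0.004], [-0.121, 0.993, 0.002], [-0.004, 0.001, -1.0]]
contact_force: [-1.0, 0.1, 0.3]
grip_width: 42.8
```

```bash
python3 -c "
from ov import *
go((521,-231.5,260),97)"
```

```text
t 9.62 tcp [532.8   6.6 278.9] ang 96.9 F [-1.   0.1  0.3] w 42.8
  shares [ 0.2024 -1.1746  0.0919] turn -0.0002
```

Request:
step_arm([
  [0.05,-0.25,0],
  [0.1,-0.5,0],
  [0.15,-0.75,0],
  [0.2,-1,0],
  [0.2,-1,0],
  [0.2,-1,0],
], turn=[0,0,0,0,0,0], claw=[0.5,0.5,0.5,0.5,0.5,0.5])

```text
clock: 10.38
tcp_pos: [517.0, -196.5, 277.6]
tcp_rot: [[-0.993, -0.118, 0.003], [-0.118, 0.993, 0.003], [-0.003, 0.002, -1.0]]
contact_force: [0.0, 1.1, -0.2]
grip_width: 42.5
```

```bash
python3 -c "
from ov import *
go((521,-231.5,240),97)"
```

```text
t 10.38 tcp [ 517.  -196.5  277.6] ang 96.8 F [ 0.   1.1 -0.2] w 42.5
  shares [ 0.0016 -0.1765  0.1876] turn -0.0006
```

Request:
step_arm([
  [0,-0.1,0.05],
  [0,-0.177,0.1],
  [0,-0.177,0.18],
  [0,-0.177,0.18],
], turn=[0,0,0,0], claw=[0.5,0.5,0.5,0.5])

```text
clock: 10.88
tcp_pos: [520.7, -231.1, 239.0]
tcp_rot: [[-0.993, -0.118, -0.001], [-0.118, 0.993, 0.005], [0.0, 0.005, -1.0]]
contact_force: [-0.3, -0.3, -0.0]
grip_width: 42.6
```

```bash
python3 -c "
from ov import *
go((521,-231.5,188),97)
shot('side','side5'); shot('top','top5')
zoom('side5',(270,120,350,230),'side5z');zoom('top5',(310,160,400,240),'top5z')"
```

```text
t 10.88 tcp [ 520.7 -231.1  239. ] ang 96.8 F [-0.3 -0.3 -0. ] w 42.6
  shares [-0.0013 -0.0034  0.2552] turn -0.0007
```

View pics/side5z.png

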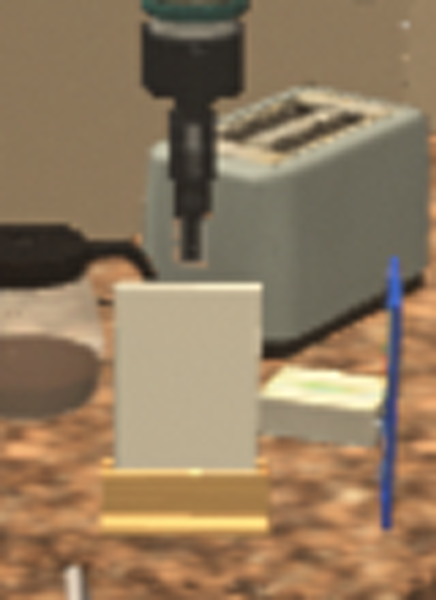

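View pics/top5z.png

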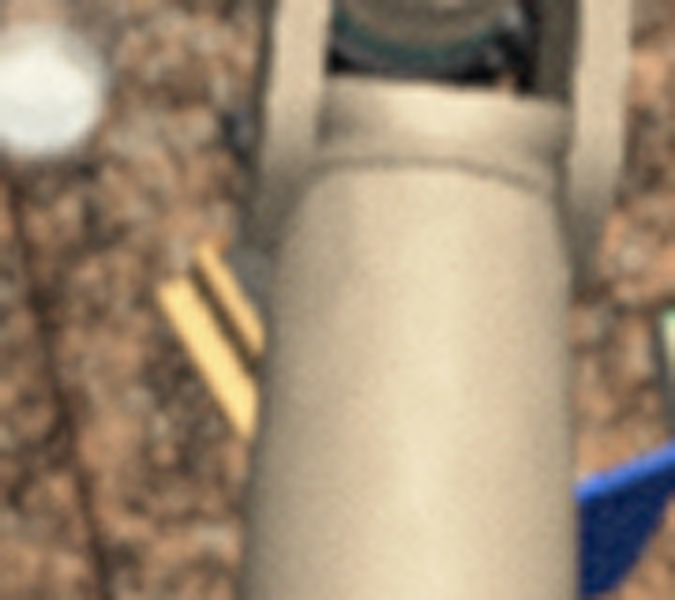

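Request:
step_arm([
  [0,-0.003,0.08],
  [0,-0.003,0.16],
  [0,-0.003,0.22],
  [0,-0.003,0.255],
  [0,-0.003,0.255],
], turn=[0,0,0,0,0], claw=[0.5,0.5,0.5,0.5,0.5])

```text
clock: 11.6
tcp_pos: [521.4, -231.5, 189.8]
tcp_rot: [[-0.993, -0.118, 0.002], [-0.118, 0.993, 0.003], [-0.002, 0.003, -1.0]]
contact_force: [-0.3, 0.3, 0.7]
grip_width: 42.7
```

Request:
step_arm([
  [0,0,0],
  [0,0,0],
  [0,0,0],
  [0,0,0],
  [0,0,0],
  [0,0,0],
], turn=[0,0,0,0,0,0], claw=[0,0,0,0,0,0], grip_force=50)

```text
clock: 12.35
tcp_pos: [521.6, -231.7, 190.4]
tcp_rot: [[-0.993, -0.118, 0.003], [-0.118, 0.993, 0.003], [-0.003, 0.003, -1.0]]
contact_force: [-0.0, 0.1, 5.7]
grip_width: 7.3
```

Request:
step_arm([
  [0,0,-0.03],
  [0,0,-0.1],
  [0,0,-0.2],
  [0,0,-0.3],
  [0,0,-0.4],
  [0,0,-0.5],
  [0,0,-0.5],
], turn=[0,0,0,0,0,0,0], claw=[0,0,0,0,0,0,0])

```text
clock: 13.22
tcp_pos: [521.7, -232.2, 292.6]
tcp_rot: [[-0.993, -0.118, 0.006], [-0.118, 0.993, 0.001], [-0.006, 0.0, -1.0]]
contact_force: [0.3, -0.2, -1.2]
grip_width: 7.2
```

```bash
python3 -c "
from ov import *
go(sw((-11,-8.5,300)),99)
shot('side','side6'); 
zoom('side6',(270,90,350,230),'side6z')"
```

```text
t 13.22 tcp [ 521.7 -232.2  292.6] ang 96.8 F [ 0.3 -0.2 -1.2] w 7.2
  shares [-0.1449  2.1358 -0.0351] turn -0.0061
```

View pics/side6z.png

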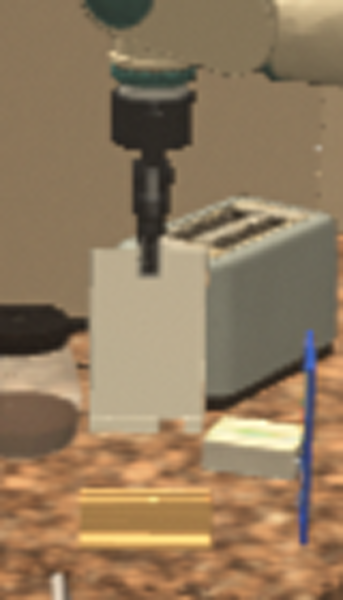

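Request:
step_arm([
  [0,0.15,0],
  [0,0.3,0],
  [0,0.45,0],
  [0,0.6,0],
  [0,0.7,0],
  [0,0.8,0],
  [0,0.9,0],
  [0,1,0],
  [0,1,0],
  [0,1,0],
  [0,1,0],
], turn=[0.027,0.054,0.081,0.108,0.135,0.162,0.189,0.216,0.244,0.244,0.244], claw=[0,0,0,0,0,0,0,0,0,0,0])

```text
clock: 14.65
tcp_pos: [497.6, -33.6, 290.6]
tcp_rot: [[-0.159, 0.987, 0.002], [0.987, 0.159, 0.003], [0.002, 0.003, -1.0]]
contact_force: [0.1, -0.1, -1.9]
grip_width: 7.0
```

```bash
python3 -c "
from ov import *
go(sw((-11,-8.5,295)),9)"
```

```text
t 14.65 tcp [497.6 -33.6 290.6] ang 9.1 F [ 0.1 -0.1 -1.9] w 7.0
  shares [ 1.1285  0.1932 -0.0189] turn 0.0004
```

Request:
step_arm([
  [0.2,0.193,0],
  [0.4,0.193,0],
  [0.6,0.193,0],
  [0.8,0.193,0],
  [0.95,0.193,0],
  [1,0.193,0],
  [1,0.193,0],
], turn=[0,0,0,0,0,0,0], claw=[0,0,0,0,0,0,0])

```text
clock: 15.52
tcp_pos: [504.1, 169.9, 290.9]
tcp_rot: [[-0.16, 0.987, 0.002], [0.987, 0.16, 0.002], [0.002, 0.002, -1.0]]
contact_force: [-0.5, 0.7, -3.0]
grip_width: 6.9
```

```bash
python3 -c "
from ov import *
go(sw((-11,-8.5,255)),9)"
```

```text
t 15.53 tcp [504.1 169.9 290.9] ang 9.2 F [-0.5  0.7 -3. ] w 6.9
  shares [ 0.129  -0.0002  0.18  ] turn 0.0006
```

Request:
step_arm([
  [0.06,0,0],
  [0.129,0,0.05],
  [0.129,0,0.12],
  [0.129,0,0.18],
  [0.129,0,0.18],
], turn=[0,0,0,0,0], claw=[0,0,0,0,0])

```text
clock: 16.15
tcp_pos: [499.5, 195.0, 253.2]
tcp_rot: [[-0.16, 0.987, -0.001], [0.987, 0.16, 0.001], [0.001, -0.001, -1.0]]
contact_force: [0.4, 0.7, -1.2]
grip_width: 6.7
```

```bash
python3 -c "
from ov import *
go(sw((-11,-8.5,225)),9)
shot('side','side7'); shot('top','top7')
zoom('side7',(240,170,340,290),'side7z');zoom('top7',(170,180,290,280),'top7z')"
```

```text
t 16.15 tcp [499.5 195.  253.2] ang 9.2 F [ 0.4  0.7 -1.2] w 6.7
  shares [0.0015 0.0026 0.1408] turn 0.0005
```

View pics/side7z.png

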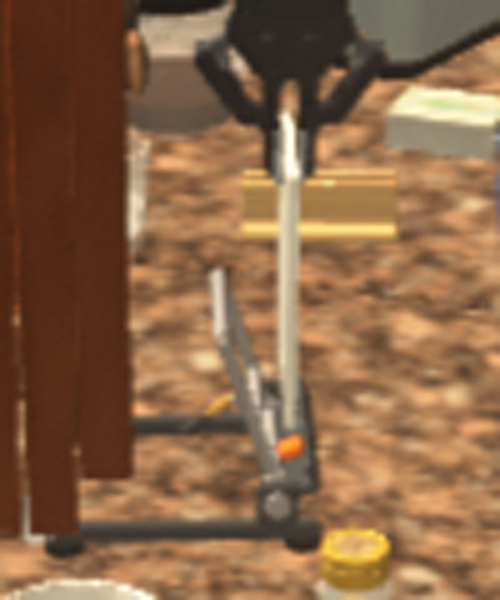

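View pics/top7z.png

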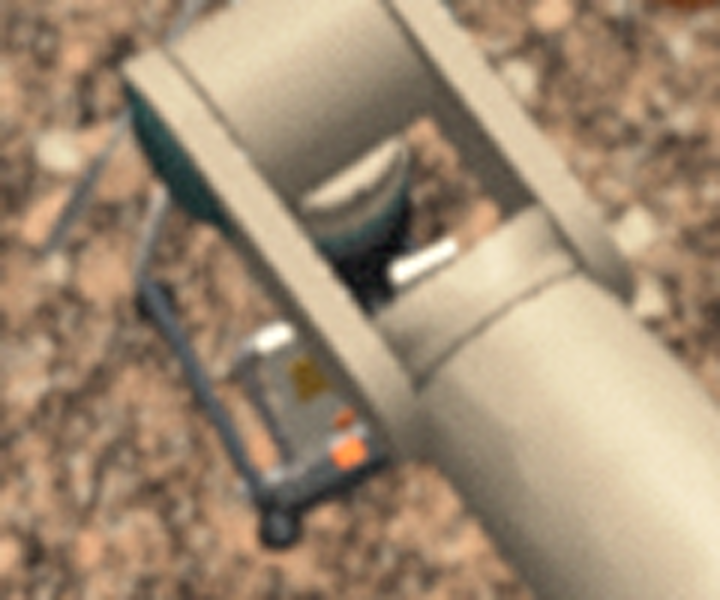

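```bash
python3 - <<'E'
from ov import *
z=np.load("top7.npz"); p=z["p"].astype(float); K,pos,R=cal("top")
l,t,r,b=222,240,236,262
w=np.clip(p[t:b,l:r,0]-p[t:b,l:r,2]-60,0,None); print(w.astype(int))
v,u=np.mgrid[t:b,l:r]
m=v<=251; W=w*m
cc=np.array([(W*u).sum()/W.sum(),(W*v).sum()/W.sum()])
print("mark px",cc)
for zz in (90,95,100,105): print(zz,tos(ray("top",[cc],zz)).round(1))
m=v>=253; W=w*m; cc=np.array([(W*u).sum()/W.sum(),(W*v).sum()/W.sum()]); print("key",cc,tos(ray("top",[cc],44)).round(1))
P=cloud("top",z["d"])
print("tcp",tos(manip.read_state()["tcp_pos"]))
# board edges visible: top edge corner left at zoomed (265,335)
S=P[230:258,205:240].reshape(-1,3); s=tos(S); k=(abs(s[:,0]+15)<9)&(s[:,2]>85)&(abs(s[:,1])<70); print("board pts y max",np.percentile(s[k][:,1],[50,95,99,100]),k.sum())
z=np.load("side7.npz"); P=cloud("side",z["d"]); s=tos(P.reshape(-1,3)); k=(abs(s[:,0]+11)<12)&(s[:,2]>85)&(s[:,2]<200)&(abs(s[:,1])<70); print("side: x,y of board edge",np.median(s[k],0),np.percentile(s[k][:,1],[50,90]),k.sum())
E
```

```text
[[  0   0   0   0   0   0   0   0   0   0   0   0   0   0]
 [  0   0   0   0   0   0   0   0   0   0   0   0   0   0]
 [ 11   0   0   0   0   0   0   0   0   0   0   0   0   0]
 [ 17  13   0   0   0   0   0   0   0   0   0   0   0   0]
 [ 23  13   0   0   0   0   0   0   0   0   0   0   0   0]
 [  1   0   0   0   0   0   0   0   0   0   0   0   0   0]
 [  0   0   0   0   0   0   0   0   0   0   0   0   0   0]
 [  0   0   0   0   0   0   0   0   0   0   0   0   0   0]
 [  0   0   0   0   0  19  18   0   0   0   0   0   0   0]
 [  0   0   0   0  29  54  38   0   0   0   0   0   0   0]
 [  0   0   0   0  41  37   6   0   0   0   0   0   0   0]
 [  0   0   0   0   0   3   0   0   0   0   0   0   0   0]
 [  0   0   0   0   0   0  11   0   0   0   0   0   0   0]
 [  0   0   0   0   0  32  77  69   1   0   0   0   0   0]
 [  0   0   0   0  51  91 112 120  55   0   0   0   0   0]
 [  0   0   0  40 108 119 117 119  72   0   0   0   0   0]
 [  0   0   0  21 115 118 118  92  28   0   0   0   0   0]
 [  0   0   0   0  42  80  45   0   0   0   0   0   0   0]
 [  0   0   0   0   0   0   0   0   0   0   0   0   0   0]
 [  0   0   0   0   0   0   0   0   0   0   0   0   0   0]
 [  0   0   0   0   0   0   0   0   0   0   0   0   0   0]
 [  0   0   0   0   0   0   0   0   0   0   0   0   0   0]]
mark px [225.84829721 247.79876161]
90 [[-1.  13.6 90. ]]
95 [[-2.7 13.9 95. ]]
100 [[ -4.4  14.2 100. ]]
105 [[ -6.2  14.6 105. ]]
key [227.70521173 255.02117264] [[-10.9  16.8  44. ]]
tcp [[-10.91315466  -8.7241148  255.09924145]]
board pts y max [31.27757101 43.76681865 44.60436587 44.73848743] 182
side: x,y of board edge [ -9.16513511  41.79588898 143.99064951] [41.79588898 47.22376691] 127
```

```bash
python3 - <<'E'
from ov import *
p=np.load("top7.npz")["p"].astype(float)
l,t,r,b=224,247,230,252
w=np.clip(p[t:b,l:r,0]-p[t:b,l:r,2]-50,0,None); v,u=np.mgrid[t:b,l:r]; cc=np.array([(w*u).sum()/w.sum(),(w*v).sum()/w.sum()])
print(cc)
for zz in (95,100,105,110,115): print(zz,tos(ray("top",[cc],zz)).round(1))
E
```

```text
[226.97398844 249.28612717]
95 [[-9.1 13.  95. ]]
100 [[-10.8  13.3 100. ]]
105 [[-12.5  13.6 105. ]]
110 [[-14.2  13.9 110. ]]
115 [[-16.   14.3 115. ]]
```

Request:
step_arm([
  [0.009,0,0.04],
  [0.009,0,0.08],
  [0.009,0,0.1],
  [0.009,0,0.12],
  [0.009,0,0.14],
], turn=[0,0,0,0,0], claw=[0,0,0,0,0])

```text
clock: 16.88
tcp_pos: [499.9, 197.0, 226.9]
tcp_rot: [[-0.16, 0.987, 0.002], [0.987, 0.16, 0.002], [0.002, 0.003, -1.0]]
contact_force: [-0.1, -0.7, -2.4]
grip_width: 7.1
```

Request:
step_arm([
  [0,0,0],
  [0,0,0],
], turn=[0,0], claw=[0,0])

```text
clock: 17.12
tcp_pos: [500.0, 197.0, 227.1]
tcp_rot: [[-0.16, 0.987, 0.003], [0.987, 0.16, 0.002], [0.002, 0.003, -1.0]]
contact_force: [0.1, -0.1, -2.0]
grip_width: 7.1
```

Request:
step_arm([
  [0,0,0.015],
  [0,0,0.025],
  [0,0,0.03],
  [0,0,0.03],
], turn=[0,0,0,0], claw=[0,0,0,0])

```text
clock: 17.62
tcp_pos: [500.0, 197.1, 221.6]
tcp_rot: [[-0.16, 0.987, 0.003], [0.987, 0.16, 0.002], [0.002, 0.003, -1.0]]
contact_force: [-1.8, 0.2, 2.0]
grip_width: 7.0
```

Request:
step_arm([
  [0,0,0.008],
  [0,0,0.012],
  [0,0,0.012],
], turn=[0,0,0], claw=[0,0,0])

```text
clock: 18.0
tcp_pos: [500.0, 197.2, 220.4]
tcp_rot: [[-0.16, 0.987, 0.004], [0.987, 0.16, 0.003], [0.002, 0.004, -1.0]]
contact_force: [-2.8, -0.5, 6.7]
grip_width: 7.2
```

```bash
python3 -c "
from ov import *
go(sw((-11,-7,220)),9)
shot('side','side8'); shot('top','top8')
zoom('side8',(250,190,320,280),'side8z');zoom('top8',(190,210,260,280),'top8z')"
```

```text
t 18.0 tcp [500.  197.2 220.4] ang 9.2 F [-2.8 -0.5  6.7] w 7.2
  shares [-0.0015 -0.0018  0.002 ] turn 0.0006
```

View pics/side8z.png

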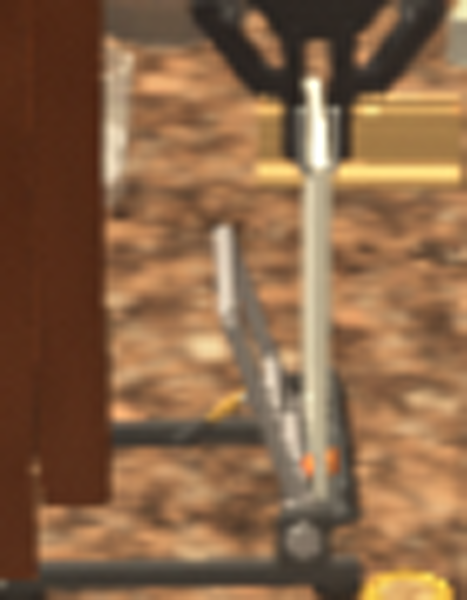

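View pics/top8z.png

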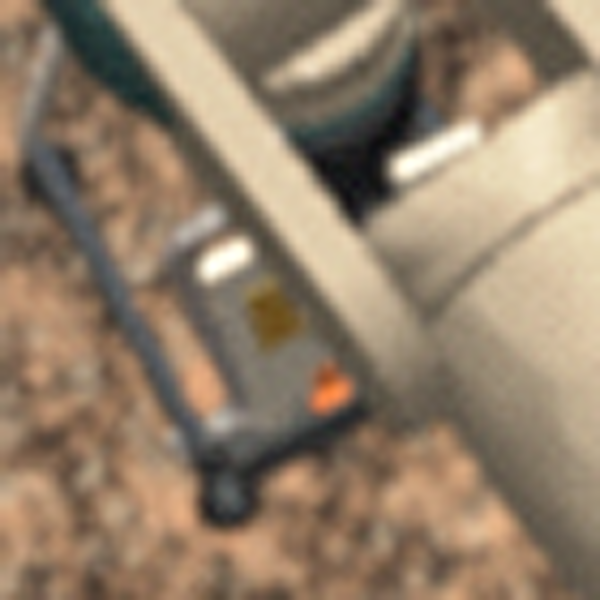

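Request:
step_arm([
  [0,0,0],
  [0,0,0],
  [0,0,0],
  [0,0,0],
], turn=[0,0,0,0], claw=[0.15,0.25,0.32,0.35])

```text
clock: 18.6
tcp_pos: [500.0, 197.2, 220.2]
tcp_rot: [[-0.16, 0.987, 0.004], [0.987, 0.16, 0.003], [0.002, 0.004, -1.0]]
contact_force: [-0.1, 0.1, 0.2]
grip_width: 29.7
```

Request:
step_arm([
  [0,0.02,0],
  [0,0.05,0],
  [0,0.08,0],
  [0,0.11,0],
  [0,0.14,0],
  [0,0.17,0],
  [0,0.2,0],
  [0,0.2,0],
], turn=[0,0,0,0,0,0,0,0], claw=[0.35,0.35,0.35,0.35,0.35,0.35,0.35,0.35])

```text
clock: 19.6
tcp_pos: [539.9, 203.6, 220.3]
tcp_rot: [[-0.16, 0.987, 0.004], [0.987, 0.16, 0.003], [0.002, 0.004, -1.0]]
contact_force: [1.4, 0.2, 0.3]
grip_width: 30.0
```

```bash
python3 -c "
from ov import *
go(sw((46,-7,220)),9)
shot('side','side9')
zoom('side9',(250,190,320,280),'side9z')"
```

```text
t 19.6 tcp [539.9 203.6 220.3] ang 9.2 F [1.4 0.2 0.3] w 30.0
  shares [-0.0021  0.0816  0.0016] turn 0.0005
```

View pics/side9z.png

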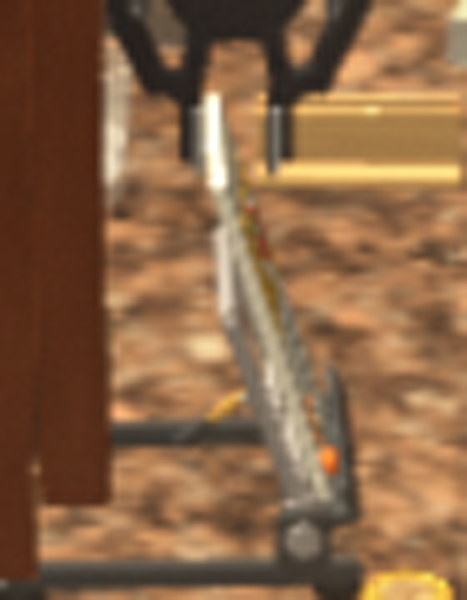

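Request:
step_arm([
  [0,0.03,0],
  [0,0.06,0],
  [0,0.09,0],
  [0,0.1,0],
  [0,0.1,0],
], turn=[0,0,0,0,0], claw=[0.35,0.35,0.35,0.35,0.35])

```text
clock: 20.27
tcp_pos: [559.5, 206.8, 220.3]
tcp_rot: [[-0.16, 0.987, 0.004], [0.987, 0.16, 0.003], [0.002, 0.004, -1.0]]
contact_force: [0.4, 0.4, -1.3]
grip_width: 29.9
```

```bash
python3 -c "
from ov import *
go(sw((46,-7,220)),9)
shot('side','side10'); shot('top','top10')
zoom('side10',(250,190,320,280),'side10z');zoom('top10',(190,210,260,280),'top10z')"
```

```text
t 20.27 tcp [559.5 206.8 220.3] ang 9.2 F [ 0.4  0.4 -1.3] w 29.9
  shares [-0.0023 -0.0179  0.0014] turn 0.0006
```

View pics/side10z.png

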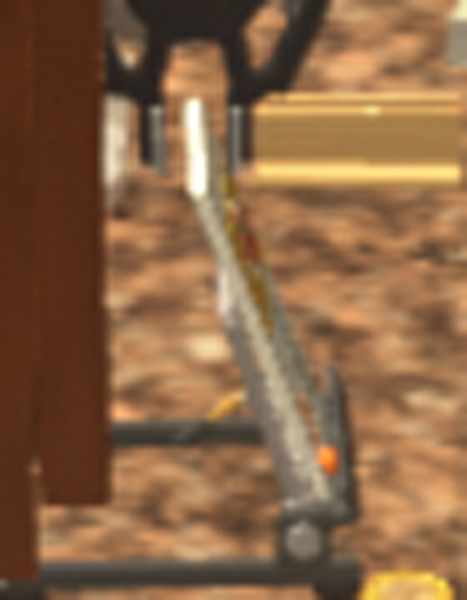

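Board leans on the top bar at image (225,250) with clear space to both fingers. Lift straight out and clear the view.

Request:
step_arm([
  [0,0,0],
  [0,0,-0.1],
  [0,0,-0.3],
  [0,0,-0.5],
  [0,0,-0.6],
  [0,0,-0.6],
], turn=[0,0,0,0,0,0], claw=[0.4,0.4,0.4,0.4,0.4,0.4])

```text
clock: 21.12
tcp_pos: [559.2, 206.6, 342.4]
tcp_rot: [[-0.16, 0.987, 0.007], [0.987, 0.16, 0.004], [0.003, 0.008, -1.0]]
contact_force: [0.8, 0.6, -0.5]
grip_width: 34.0
```

Request:
step_arm([
  [-0.25,-0.1,0],
  [-0.5,-0.2,0],
  [-0.75,-0.3,0],
  [-1,-0.4,0],
  [-1,-0.4,0],
  [-1,-0.4,0],
], turn=[0,0,0,0,0,0], claw=[0.4,0.4,0.4,0.4,0.4,0.4])

```text
clock: 21.88
tcp_pos: [512.0, -3.4, 340.1]
tcp_rot: [[-0.16, 0.987, 0.006], [0.987, 0.16, 0.004], [0.003, 0.006, -1.0]]
contact_force: [0.1, 0.6, -0.3]
grip_width: 34.4
```

```bash
python3 - <<'E'
from ov import *
go(sw((46,-7,220)),9)
shot('side','side11'); shot('top','top11')
zoom('top11',(190,200,270,280),'top11z')
s18,c18=np.sin(np.radians(18)),np.cos(np.radians(18))
def B(x,y,z,o=(-8.6,-8.2,37.8)): return (o[0]+c18*x+s18*z,o[1]+y,o[2]-s18*x+c18*z)
L=[]
for x in(-4,4): L+=[[B(x,-55,185),B(x,55,185)],[B(x,55,0),B(x,55,185)],[B(x,-55,0),B(x,-55,185)],[B(x,-55,0),B(x,55,0)]]
overlay('side','side11',Q,(250,190,320,280),'side11o',L); overlay('top','top11',Q,(190,200,270,280),'top11o',L)
for c in("top","side"):
    z=np.load(c+"11.npz"); s=tos(cloud(c,z["d"]).reshape(-1,3)); 
    d=s-[-8.6,0,37.8]; f=-(c18*d[:,0]-s18*d[:,2]); h=s18*d[:,0]+c18*d[:,2]  # f: along front normal
    k=(abs(d[:,1])<70)&(h>30)&(h<215)&(abs(f)<12)
    if c=="top": k&=(f>0)
    A=np.c_[s[k][:,2],s[k][:,1],np.ones(k.sum())]; y=s[k][:,0]
    for _ in range(8):
        q,*_r=np.linalg.lstsq(A,y,rcond=None); r=y-A@q; g=abs(r)<3*np.median(abs(r))+.3; A,y=A[g],y[g]
    print(c,k.sum(),"lean",np.degrees(np.arctan(q[0])),"yaw slope",q[1],"front f median",np.median(f[k]),"y range",np.percentile(s[k][:,1],[1,99]),"top h",np.percentile(h[k],[99,99.8]),"z max",s[k][:,2].max())
E
```

```text
t 21.88 tcp [512.   -3.4 340.1] ang 9.2 F [ 0.1  0.6 -0.3] w 34.4
  shares [0.9954 0.3803 0.6061] turn 0.0005
top 1035 lean 19.734015081937883 yaw slope -0.006999276529548126 front f median 5.513107287796103 y range [-60.58119649  47.0937943 ] top h [184.68915545 187.30165798] z max 219.6768396546547
side 392 lean 19.430589399027646 yaw slope 0.0525771331689151 front f median 3.169968983601345 y range [-57.87011572  57.83636355] top h [186.21375367 186.67290534] z max 215.42591080370516
```

View pics/top11o.png

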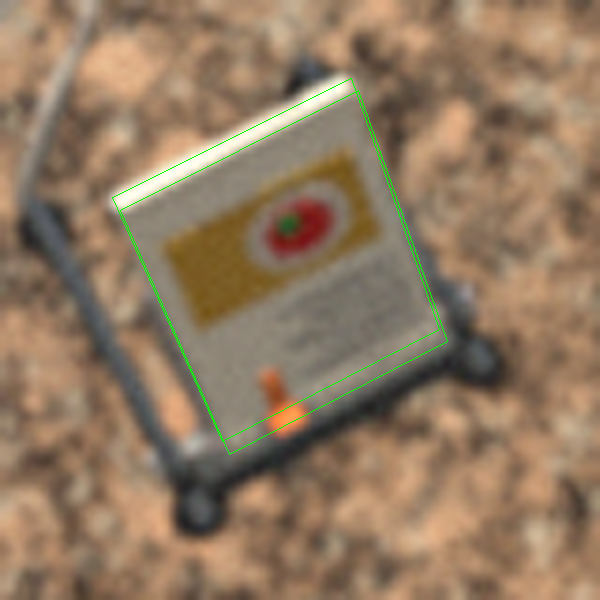

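View pics/side11o.png

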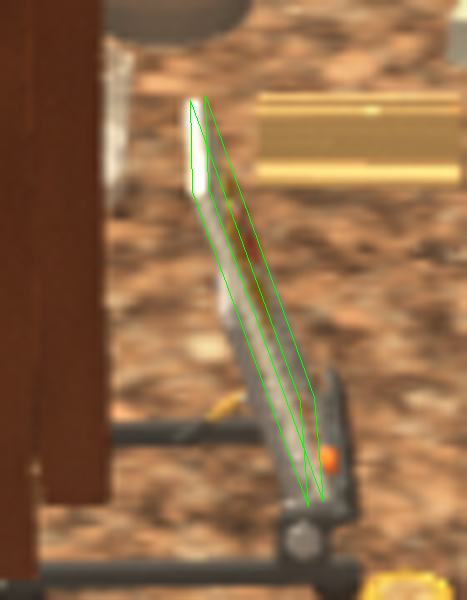

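View pics/top11z.png

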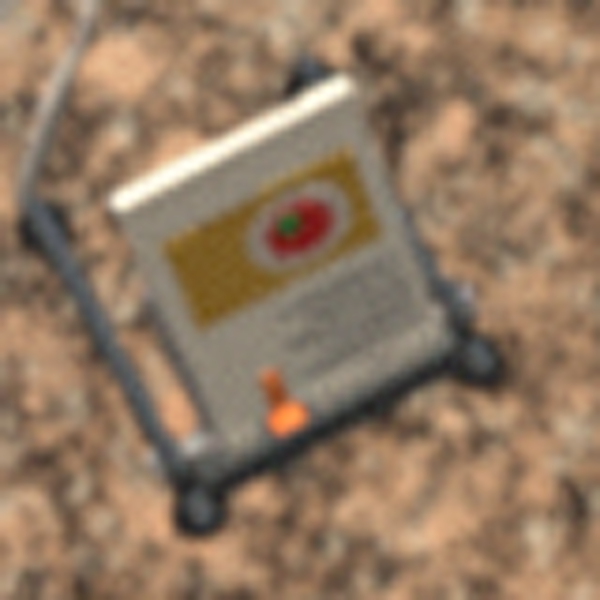

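```bash
python3 -c "
from cell import manip
print(manip.hand_in())"
```

```text
the job is handed in; nothing more can be done
None
```

I opened the backrest, set the recipe board in the ledge with its notch over the orange key, and handed the job in at about 22 s. The hand-in gives no verdict.

- **Backrest:** I gripped the top bar, swung it round its arc to the open stop and let go. It stayed open, and the side view matched the expected open position.
- **Board:** I lifted it out of the rack, turned it about 88° so the picture faces the ledge, and lowered it into the trough. Light contact came at about the fully seated height, roughly 7 mm lower than if it were sitting on top of the key. I then tipped it back onto the backrest and withdrew the gripper.
- **Final checks:** In both pictures the board's outline matches the seated position to about 1 pixel (3 mm). Its top edge is 185–187 mm above the seat, against 185 mm expected. The robot was clear of everything, and I saw no contact with the bystanders, though I did not re-measure their positions.
- **Disagreements:**
  - The lean measured 19.4–19.7° instead of 18°, so the foot may sit a few mm forward of the backrest. That is still inside the limits.
  - The top camera put the board square to the stand within 0.01 rad. The side camera gave about 0.05 rad, but it sees the board nearly edge-on, so I trust it less.

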